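# Lock the minibar carousel for the road

### The job

Get the minibar carousel ready to roll: push the turntable round with a fingertip until one of its three empty slots faces the latch, then push the red-barred latch lever over past its centre so that it snaps down into that slot, and move clear. Do not pick anything up, and leave the glasses, bottles, coasters, corkscrew and scoop standing where they are.

Things in the scene. Friction and masses are not known exactly. Their poses are not given: they have to be found in the camera images.
- carousel: Fixed round wooden plinth, 220 mm across, 22 mm high, carrying turntable and latch. Origin: on the work surface at the turntable's vertical axis. z up; its +y axis points from that axis to the latch. The latch stands on a block reaching out to 168 mm along +y, 60 mm wide along x, with two steel bracket plates 62 mm high.
- turntable (a joint): Angle (rad) of the wooden turntable about the plinth's axis, growing anticlockwise seen from above. It turns both ways (-6.2 to 6.2) with light friction (0.12 N m) and stays where left. Disc 210 mm across, top 45 mm above the surface, six upright slots 60 degrees apart at the rim, empty and filled in turn. At 0 slot_a faces the latch exactly; at every 2.094 rad another empty slot does.
- latch_lever (a joint): Angle (rad) of the latch lever about its level hinge, which lies along the carousel's x. 0: open, leaning 0.7 outwards, away from the turntable. Grows swinging up and inwards: upright at 0.7; 2.1: locked, nearly level in the slot facing it. A spring drives it to the nearer end: past about 1.0 it snaps over by itself. Unless an empty slot faces the latch (within about 5 degrees) it stops on top.
- lever_bar (a point): Centre of the red crossbar at the lever's end, 75 mm from the hinge: 42 mm long along the carousel's x, 12 mm thick; a steel arm 8 mm thick joins it to the hinge. Flipping takes about 3 N here. Open it is 107 mm above the surface, 183 mm from the turntable's axis; 125 mm high at its highest; locked 63 mm high, 61 mm from the axis.
- latch_pivot (a point): Middle of the lever's hinge, 135 mm from the turntable's axis along the carousel's +y, 50 mm above the surface.
- dock (a point): Fixed point 89 mm from the turntable's axis towards the latch, at the height of the disc's top (45 mm): an empty slot belongs here.
- slot_a (a point): Middle of the first empty slot, on the disc's top, 89 mm from the axis; it turns with the turntable. Slots are open radially and upwards: a 26 mm gap between two wooden cheeks 8 mm thick, which reach from 78 to 100 mm from the axis and 85 mm above the surface. Filled slots are the same.
- slot_b (a point): The same for the second empty slot, 120 degrees anticlockwise from slot_a.
- slot_c (a point): The same for the third empty slot, 240 degrees anticlockwise from slot_a.
- carton_red (a point): Middle of the top of the red carton with a gold band, standing on edge in the slot 60 degrees anticlockwise from slot_a and fixed to the disc: 22 mm thick, from 43 to 101 mm from the turntable's axis, top 123 mm above the surface; this point is 72 mm from the axis. Its large flat faces look along the rim, so pushing them turns the table.
- carton_blue (a point): The same for the blue carton, 180 degrees from slot_a.
- carton_green (a point): The same for the green carton, 300 degrees anticlockwise from slot_a.
- glass_1: Loose stemless clear shot glass, 46 mm across the rim, 62 mm high; origin under its centre. Bystander.
- glass_2: Loose stemless clear shot glass, 46 mm across the rim, 62 mm high; origin under its centre. Bystander.
- glass_3: Loose stemless clear shot glass, 46 mm across the rim, 62 mm high; origin under its centre. Bystander.
- mini_bottle_1: Loose green miniature bottle, 36 mm across, 110 mm high; origin under its centre. Bystander.
- mini_bottle_2: Loose amber miniature bottle, 36 mm across, 110 mm high; origin under its centre. Bystander.
- coasters: Loose stack of four white porcelain coasters, 90 mm across, 24 mm high in all; origin under its centre. Bystander.
- corkscrew: Loose brass corkscrew with lever arm lying flat, 134 mm long along its x, 14 mm high; origin under the middle of its handle. Bystander.
- ice_scoop: Loose pewter ice scoop, 200 mm long along its x, 64 mm wide, 39 mm high; origin under the back of its bowl, the handle points to its -x. Bystander.

How it is judged:
By the outcome, as a careful person would: the job done as asked, in the order asked, and still so for the second after the job is handed in, with the robot touching nothing.
It also fails if it takes over 48 s, if anything falls off the work surface, if the arm or the gripper's body presses on something with over 40 N, if the wrist force passes 120 N, or if a joint passes its speed limit or range.

### The arm

A 6-joint arm with a two-finger parallel gripper is mounted at the origin on the work surface. World frame = base frame: x ahead of the robot, y to its left, z up, the work surface at z = 0. Lengths are in m, angles in degrees, forces in N, time in s.
With the tool pointing down it reaches from about 0.4 to 0.825 m from the base axis. Payload 7 kg.
Tool frame: the origin (TCP) lies at the centre of the arm's flange, where the gripper is bolted on; the fingertips stand 178 mm ahead of it and the grasp point (between the pads) lies 159 mm ahead of it (r.tips_ahead is the z of the fingertips in the tool frame, in m); z points along the fingers, y is the line along which they close (so a half turn about z gives the same grasp; the last joint's range is limited). The gripper opens to 88 mm and grips with 3 to 60 N. Pads are 19 mm wide; open, the fingers measure 130 mm over their backs; the gripper's body (78 mm by 193 mm) begins 47 mm behind the grasp point.
Start: joints at [90.017, 20.546, 0.682, 0, -70.136, -16.507], TCP at [0.192, 0.647, 0.405] pointing down, gripper open.
Joint ranges: [-176.03, 176.03], [-82.01, 121.73], [-58.28, 71.71], [-173.87, 95.51], [-174.79, -0.11], [-173.66, 173.66]. Speed limits (degrees/s): [136.94, 136.94, 172.46, 180, 180, 180].

### API

Orientations are given as [roll, pitch, yaw] about the fixed x, y, z axes, in that order (R = Rz(yaw) Ry(pitch) Rx(roll)).
In Python, from plant import r gives the robot as it stands. The module is installed in compiled form; this text tells all that it offers.
- The arm moves only by the shell command python3 -m pendant 'ROWS' [FORCE]. ROWS is JSON, a list that holds one entry, the list of rows, each a list of 7 numbers: the shift along the tool's x, y, z in m, then the turn, a rotation vector about the tool's x, y, z in degrees, then the gripper command: -1 is shut, 1 is fully open, values between are in proportion. A call has 1 to 5 rows; each row is the pose to reach, as a shift and turn from the pose commanded when the call began, along the tool's axes at that moment; what a row does not reach only later rows make up. A row lasts 1/10 s, in which the tool goes at most 50 mm and 8.59 degrees, less where a joint would pass 70% of its speed; a pose out of reach is approached as far as the arm can. A call with a gripper value outside its range is refused whole. The fingers move at their own pace and stop on an object; FORCE is the grip in N (left out, the last holds). Time passes only in rows, so rows that repeat a pose let the fingers close. It gives the time, the measured TCP pose, the force, the opening and the grip force at its end, in the units of the state.
- r.get_state(): the state, without advancing time (a new reading comes with each control period).
- r.capture(name): name is "scene" or "side" or "wrist"; returns the picture (480x640x3 uint8, red, green, blue); there is no depth.
- r.camera_params(name): a dict with "fx", "fy", "cx", "cy" (pixels), "R" (3x3) and "t" (3): a world point X has camera coordinates R X + t. Camera axes: x right, y down, z forward; pixel columns grow to the right and rows downward; lengths in m; the calibration is good to about 2 mm. A picture is of the moment at which its call begins: read the wrist's pose just before it. camera_params takes no time and is no camera call; for the wrist camera it gives the pose at the moment of the call.
- r.close_job(): hands the job in; it is judged then, once.
The state is a dict: "time_s": time; "joints": joint angles; "qd": joint speeds; "joint_torque": joint torques, N m; "tcp_pos": TCP position; "eef_rot": TCP orientation; "contact_force": force on the tool from outside, world axes, zero at the start; "moment": the same for the moment, N m; "gripper_width": finger opening in m; "gripper_force": force on a finger pad.
Only numpy, scipy, OpenCV 4.12 (cv2) and the standard library are available. Lean on these libraries where they do the work, as an engineer would, in place of code of your own. Each camera call takes 0.05 s, during which the arm holds its last target. There are 200 camera calls.

## Working session

There is one attempt and no reset: what is moved stays moved. The work goes in short steps, Python scripts to look and compute and a shell command to move; the robot and the scene stay as the last step left them, time stands still between calls to the robot, and variables do not carry over. Pictures are saved under pics/ and viewed, at most 10 in all, crops included, and the job is handed in when it is done.

```bash
mkdir -p pics; python3 - <<'E'
from plant import r
import cv2
for n in ("scene","side"):
    cv2.imwrite(f"pics/{n}0.png", r.capture(n)[:,:,::-1])
    p=r.camera_params(n); print(n,p)
s=r.get_state(); print(s)
E
```

```text
scene {'fx': 518.8733642714966, 'fy': 518.8733642714966, 'cx': 327.60313893746155, 'cy': 237.02279567203982, 'R': array([[-0.03218288,  0.99933739,  0.01700121],
       [ 0.80216243,  0.03597282, -0.5960213 ],
       [-0.59623795, -0.00554395, -0.80278862]]), 't': array([ 0.01128829, -0.40542746,  1.57746822])}
side {'fx': 509.78827898368905, 'fy': 509.78827898368905, 'cx': 321.1057123386433, 'cy': 244.9325942917737, 'R': array([[ 0.91988906, -0.39202509,  0.01097452],
       [-0.29537184, -0.71095762, -0.63819647],
       [ 0.25799144,  0.58382839, -0.76979531]]), 't': array([-0.56057274,  0.23019658,  1.12029072])}
{'time_s': 0.1, 'joints': array([ 9.00163723e+01,  2.05879885e+01,  6.38430937e-01, -1.82221643e-02,
       -7.01343250e+01, -1.65054952e+01]), 'qd': array([ 0.02095256, -0.12112389,  0.07108544,  0.11634311,  0.00739221,
       -0.01599137]), 'joint_torque': array([-6.17831884e-04, -5.84162486e+01,  2.93752885e+01,  7.01539904e+00,
        1.01691057e-02, -5.44920022e-05]), 'tcp_pos': array([0.19155529, 0.64707204, 0.40380272]), 'eef_rot': array([ 1.79914707e+02, -7.40899363e-03, -1.64953221e+01]), 'contact_force': array([-0.45496685,  0.61213749,  0.03682905]), 'moment': array([ 0.01770993,  0.02351023, -0.02450046]), 'gripper_force': 0.0, 'gripper_width': 0.08787967464237835}
```

View pics/scene0.png

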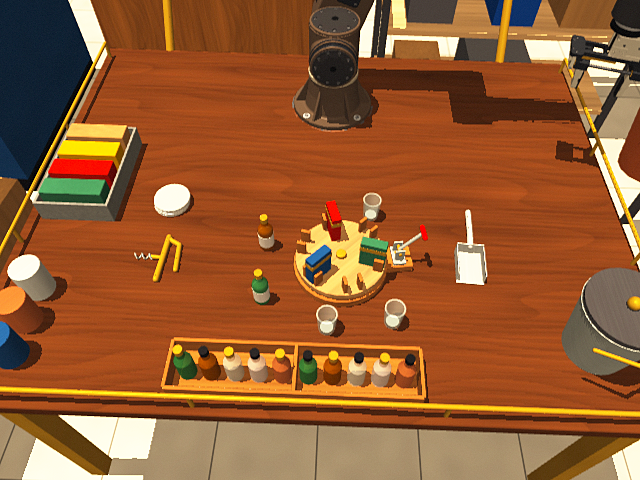

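View pics/side0.png

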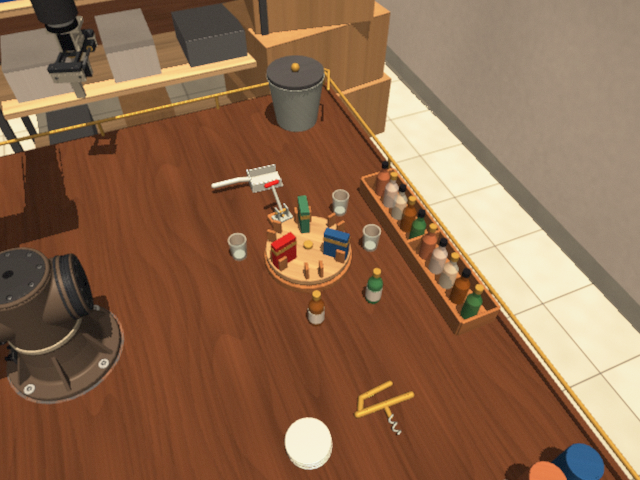

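Scene: carousel hub at about (341,254), red bar (423,233), cartons red (334,220), blue (318,264), green (373,250). Side: hub (308,244), bar (271,184), with cartons around it. I'll make one enlarged crop pair and get the mask centroids.

```bash
cat > h.py <<'E'
import numpy as np, cv2
from plant import r
def ray(p,u,v):
    R,t=p["R"],p["t"]; c=-R.T@t
    d=R.T@np.array([(u-p["cx"])/p["fx"],(v-p["cy"])/p["fy"],1]); return c,d/np.linalg.norm(d)
def plane(p,u,v,z):
    c,d=ray(p,u,v); return c+d*(z-c[2])/d[2]
def tri(p1,a,p2,b):
    A=np.zeros((3,3));y=np.zeros(3)
    for p,x in((p1,a),(p2,b)):
        c,d=ray(p,*x);M=np.eye(3)-np.outer(d,d);A+=M;y+=M@c
    X=np.linalg.solve(A,y); return X
def proj(p,X):
    q=p["R"]@np.asarray(X)+p["t"]; return np.array([p["fx"]*q[0]/q[2]+p["cx"],p["fy"]*q[1]/q[2]+p["cy"]])
def blobs(im,lo,hi,box,amin=15):
    x0,y0,x1,y1=box; h=cv2.cvtColor(im[y0:y1,x0:x1],cv2.COLOR_RGB2HSV)
    m=cv2.inRange(h,lo,hi); n,l,s,c=cv2.connectedComponentsWithStats(m)
    return [(int(s[i,4]),(c[i]+[x0,y0]).round(1),(s[i,:4]+[x0,y0,0,0])) for i in range(1,n) if s[i,4]>=amin]
E
python3 - <<'E'
from h import *
S=cv2.imread("pics/scene0.png");D=cv2.imread("pics/side0.png")
B={"scene":(285,190,445,310),"side":(250,160,370,290)}
for n,im in(("scene",S),("side",D)):
    for k,lo,hi in(("red",(0,220,120),(4,255,255)),("yellow",(22,180,120),(30,255,255)),("blue",(100,120,40),(125,255,255)),("green",(50,90,30),(85,255,255))):
        print(n,k,blobs(im[:,:,::-1].copy(),lo,hi,B[n],12))
a=cv2.resize(S[190:310,285:445],None,fx=4,fy=4,interpolation=2)[:, :]
b=cv2.resize(D[170:290,255:355],None,fx=4,fy=4,interpolation=2)
a=cv2.resize(S[195:305,290:435],None,fx=2.9,fy=2.9,interpolation=2); b=cv2.resize(D[175:285,260:360],None,fx=3.4,fy=3.4,interpolation=2)
h=max(a.shape[0],b.shape[0]);f=lambda i:cv2.copyMakeBorder(i,0,h-i.shape[0],0,0,0)
cv2.imwrite("pics/crop.png",np.hstack([f(a),f(b)]))
E
```

```text
scene red [(210, array([333.4, 211.5]), array([326, 201,  16,  23])), (155, array([333.6, 231.3]), array([326, 214,  15,  27])), (75, array([423.3, 232.1]), array([420, 225,   8,  15]))]
scene yellow [(61, array([340.6, 252.5]), array([336, 249,  10,   8]))]
scene blue [(266, array([318. , 255.6]), array([306, 245,  25,  22])), (205, array([318.2, 270. ]), array([306, 257,  25,  26]))]
scene green [(275, array([374.1, 244. ]), array([361, 237,  27,  15])), (204, array([368.8, 257.9]), array([359, 251,  27,  15]))]
side red []
side yellow []
side blue [(212, array([336.2, 235.1]), array([324, 229,  25,  14])), (179, array([332.3, 248.8]), array([324, 242,  24,  15]))]
side green [(148, array([303. , 205.4]), array([298, 196,  11,  20])), (96, array([304.4, 225.6]), array([300, 220,   9,  13])), (17, array([368.6, 283.7]), array([368, 279,   2,  10]))]
```

View pics/crop.png

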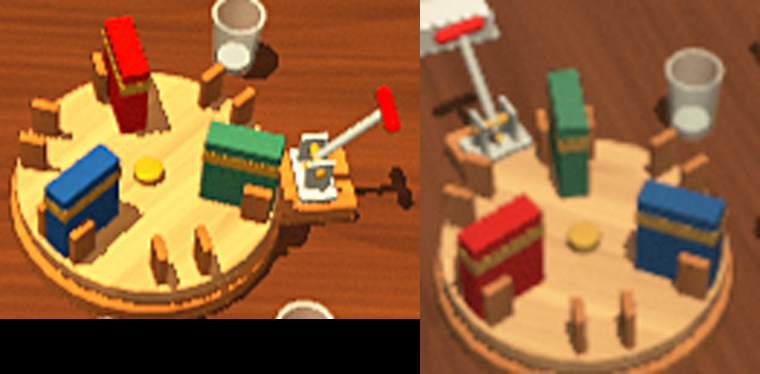

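```bash
python3 - <<'E'
from h import *
a=r.camera_params("scene");b=r.camera_params("side")
P={"hub":((341,253),(307.9,244.2)),"bar":((423.3,232.1),(271.5,183.5)),"red":((333.4,209.8),(283.5,240.3)),"green":((373.8,242.2),(302.9,200.9)),"blue":((318.3,254.3),(336.5,233.8))}
X={}
for k,(u,v) in P.items():
    X[k]=tri(a,u,b,v); print(k,X[k].round(4),(proj(a,X[k])-u).round(1))
c=(X["red"]+X["green"]+X["blue"])/3;print("c",c)
d=X["bar"]-c;th=np.degrees(np.arctan2(d[1],d[0]));print("latch dir",th,np.hypot(*d[:2]))
for k in("red","green","blue"):
    e=X[k]-c;print(k,np.degrees(np.arctan2(e[1],e[0]))-th,np.hypot(*e[:2]))
# bystanders: rough
for k,u,v,z in(("gA base",(372,215),(240,254),0),("gB",(395,322),(341,211),0),("gC",(327,328),(371,246),0),("amber",(267,244),(317,320),.0),("green",(262,298),(374,297),0),("scoop",(470,265),(265,180),.02)):
    print(k,plane(a,*u,z).round(3),plane(b,*v,z).round(3))
E
```

```text
hub [0.5882 0.0367 0.0514] [-0.3  0.3]
bar [0.5617 0.2178 0.1064] [-0.2  0.2]
red [0.5195 0.0154 0.1212] [-0.5  0.4]
green [0.6069 0.1068 0.1268] [ 0.7 -0.7]
blue [ 0.6409 -0.0129  0.1195] [-0.2  0.2]
c [0.58909908 0.03643992 0.12251326]
latch dir 98.59227260967236 0.18338584829544663
red -261.7670205178931 0.0727432059468066
green -22.80152659704352 0.07258049870049955
blue -142.17081019715704 0.0715228660565784
gA base [0.43  0.116 0.   ] [0.433 0.112 0.   ]
gB [0.731 0.161 0.   ] [0.733 0.15  0.   ]
gC [0.752 0.012 0.   ] [0.753 0.007 0.   ]
amber [ 0.533 -0.141  0.   ] [ 0.538 -0.143  0.   ]
green [ 0.683 -0.137  0.   ] [ 0.688 -0.137  0.   ]
scoop [0.586 0.34  0.02 ] [0.575 0.325 0.02 ]
```

Triangulation agrees across the two views (residuals under 1 px):

| Item | Result |
|---|---|
| Axis | (0.589, 0.0365) |
| Latch direction | 98.6° |
| Red / green / blue cartons, from the latch | +98° / −22° / −142° |

The slot between red and green is 38° off, so the turntable must turn 38° clockwise. I'll push the red carton's −y face toward +y, with the gripper shut and its yaw turned to 8.6°.

```bash
python3 -m pendant '[[[0.033,0.036,0,0,0,-5,-1],[0.066,0.072,0,0,0,-10,-1],[0.099,0.108,0,0,0,-15,-1],[0.132,0.144,0,0,0,-20,-1],[0.165,0.18,0,0,0,-25.1,-1]]]'
```

```text
time_s: 0.6
tcp_pos: [0.2992, 0.4258, 0.4044]
eef_rot: [180.0, 0.0, 8.8]
contact_force: [1.6, 0.4, 0.8]
gripper_width: 0.0534
gripper_force: 0.0
```

```bash
python3 -m pendant '[[[0.015,0.047,0,0,0,0,-1],[0.03,0.094,0,0,0,0,-1],[0.045,0.141,0,0,0,0,-1],[0.06,0.188,0,0,0,0,-1],[0.075,0.235,0,0,0,0,-1]]]'; python3 -m pendant '[[[0.015,0.047,0,0,0,0,-1],[0.03,0.094,0,0,0,0,-1],[0.045,0.141,0,0,0,0,-1],[0.06,0.188,0,0,0,0,-1],[0.075,0.235,0,0,0,0,-1]]]'
```

```text
time_s: 1.1
tcp_pos: [0.4083, 0.2046, 0.4047]
eef_rot: [-180.0, -0.0, 8.6]
contact_force: [1.9, 0.6, -0.3]
gripper_width: 0.0128
gripper_force: 0.0
time_s: 1.6
tcp_pos: [0.5177, -0.0165, 0.4047]
eef_rot: [-180.0, -0.0, 8.6]
contact_force: [0.7, 1.7, 0.7]
gripper_width: 0.0004
gripper_force: 0.0
```

```bash
python3 -m pendant '[[[0.006,0.025,0.03,0,0,0,-1],[0.006,0.025,0.07,0,0,0,-1],[0.006,0.025,0.1,0,0,0,-1],[0.006,0.025,0.122,0,0,0,-1],[0.006,0.025,0.13,0,0,0,-1]]]'; python3 - <<'E'
from h import *
i=r.capture("side")
cv2.imwrite("pics/s1.png",cv2.resize(i[120:320,190:430],None,fx=3,fy=3,interpolation=2)[:,:,::-1]); print(r.get_state()["tcp_pos"])
E
```

```text
time_s: 2.1
tcp_pos: [0.5261, -0.0387, 0.2721]
eef_rot: [180.0, 0.3, 8.6]
contact_force: [0.6, 0.2, -0.3]
gripper_width: 0.0003
gripper_force: 0.0
[ 0.52629104 -0.03851321  0.27218632]
```

View pics/s1.png

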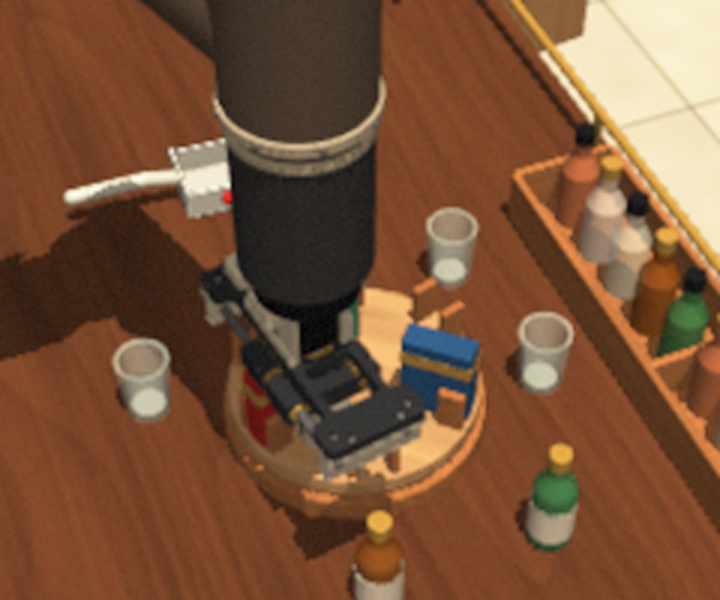

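The gripper sits beside the red carton in the free gap between red and blue; bystanders are untouched. Now I'll push toward +y.

```bash
python3 -m pendant '[[[0.0015,-0.01,0,0,0,0,-1],[0.003,-0.02,0,0,0,0,-1],[0.0045,-0.03,0,0,0,0,-1],[0.006,-0.038,0,0,0,0,-1],[0.0065,-0.043,0,0,0,0,-1]]]'; python3 -m pendant '[[[0.0005,-0.004,0,0,0,0,-1],[0.001,-0.007,0,0,0,0,-1],[0.0015,-0.01,0,0,0,0,-1],[0.002,-0.012,0,0,0,0,-1],[0.002,-0.012,0,0,0,0,-1]]]';  python3 - <<'E'
from h import *
i=r.capture("side")
for k,lo,hi in(("blue",(100,120,40),(125,255,255)),("green",(50,90,30),(85,255,255))): print(blobs(i,lo,hi,(250,160,370,280)))
a=r.capture("scene")
for k,lo,hi in(("blue",(100,120,40),(125,255,255)),("green",(50,90,30),(85,255,255))): print(blobs(a,lo,hi,(285,190,445,310)))
a=cv2.resize(a[195:305,290:435],None,fx=2.7,fy=2.7,interpolation=2); b=cv2.resize(i[165:285,250:370],None,fx=3.2,fy=3.2,interpolation=2)
h=max(a.shape[0],b.shape[0]);f=lambda i:cv2.copyMakeBorder(i,0,h-i.shape[0],0,0,0)
cv2.imwrite("pics/s2.png",np.hstack([f(a),f(b)])[:,:,::-1])
E
```

```text
time_s: 2.65
tcp_pos: [0.5269, 0.0062, 0.2752]
eef_rot: [180.0, -0.0, 8.7]
contact_force: [-1.6, -3.5, 2.2]
gripper_width: 0.0008
gripper_force: 1.6
time_s: 3.15
tcp_pos: [0.5274, 0.0176, 0.2746]
eef_rot: [-180.0, -0.0, 8.6]
contact_force: [-0.7, -0.9, 0.4]
gripper_width: 0.0002
gripper_force: 0.7
[(170, array([328.9, 245.9]), array([321, 236,  18,  20])), (156, array([327.1, 259.9]), array([317, 248,  21,  24]))]
[(151, array([317.6, 206.6]), array([311, 197,  14,  20])), (89, array([316.7, 223.3]), array([311, 215,  12,  15]))]
[(274, array([309.9, 243.4]), array([296, 236,  28,  15])), (213, array([313. , 257.7]), array([297, 251,  27,  16]))]
[(282, array([366.3, 255.9]), array([354, 244,  26,  24])), (203, array([363.9, 270.1]), array([353, 258,  26,  26]))]
```

View pics/s2.png

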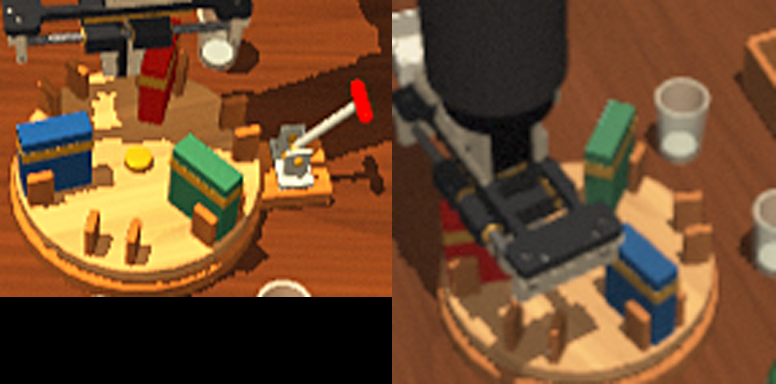

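```bash
cat > ang.py <<'E'
from h import *
import sys
a=r.camera_params("scene");C=np.array([.5891,.0364])
for u in eval(sys.argv[1]):
    e=plane(a,*u,.1225)[:2]-C; print(np.degrees(np.arctan2(e[1],e[0]))-98.6,np.hypot(*e))
E
python3 ang.py '[(374.1,242.3),(366.3,254.3),(318,254.2),(309.9,241.9)]'
```

```text
-22.061015030459558 0.07189605410699612
-51.46062271396559 0.07192957542772609
-141.4982409841429 0.07257084196875342
-170.84542599150154 0.07158349725166223
```

Turned 29.4° so far, with about 8.8° left, which is roughly 8.5 mm more.

```bash
python3 -m pendant '[[[0.0004,-0.003,0,0,0,0,-1],[0.0007,-0.005,0,0,0,0,-1],[0.001,-0.007,0,0,0,0,-1],[0.0013,-0.0085,0,0,0,0,-1],[0.0013,-0.0085,0,0,0,0,-1]]]';  python3 - <<'E'
from h import *
a=r.capture("scene");print(r.get_state()["tcp_pos"])
for k,lo,hi in(("blue",(100,120,40),(125,255,255)),("green",(50,90,30),(85,255,255))): print(blobs(a,lo,hi,(285,190,445,310)))
E
```

```text
time_s: 3.75
tcp_pos: [0.5275, 0.0263, 0.2748]
eef_rot: [-180.0, -0.0, 8.6]
contact_force: [-0.0, -0.7, 1.2]
gripper_width: 0.0005
gripper_force: 0.4
[0.52742013 0.02626449 0.27476841]
[(270, array([308.8, 239.2]), array([296, 234,  27,  12])), (204, array([312.6, 253.9]), array([297, 248,  26,  13]))]
[(273, array([362.6, 259. ]), array([351, 247,  24,  25])), (190, array([361. , 273.8]), array([350, 260,  24,  27]))]
```

```bash
python3 ang.py '[(362.6,257.4),(308.8,237.7)]'
```

```text
-60.52628645194742 0.07268830473258378
-180.0298306450095 0.07194128943288199
```

Slot aligned to about 0.5°. Back off, then rise.

```bash
python3 -m pendant '[[[-0.003,0.012,0,0,0,0,-1],[-0.004,0.02,-0.01,0,0,0,-1],[-0.004,0.02,-0.05,0,0,0,-1],[-0.004,0.02,-0.09,0,0,0,-1],[-0.004,0.02,-0.12,0,0,0,-1]]]'; python3 -m pendant '[[[-0.004,0,0,0,0,0,-1],[-0.004,0,0,0,0,0,-1]]]'
```

```text
time_s: 4.3
tcp_pos: [0.5264, 0.0048, 0.3981]
eef_rot: [-180.0, -0.2, 8.6]
contact_force: [-0.4, -0.4, 0.2]
gripper_width: 0.0006
gripper_force: 0.0
time_s: 4.5
tcp_pos: [0.5218, 0.0044, 0.3959]
eef_rot: [-179.9, -0.1, 8.6]
contact_force: [0.1, 0.4, -0.6]
gripper_width: 0.0004
gripper_force: 0.0
```

```bash
python3 -m pendant '[[[0.0125,-0.046,0,0,0,0,-1],[0.025,-0.092,0,0,0,0,-1],[0.0375,-0.138,0,0,0,0,-1],[0.05,-0.184,0,0,0,0,-1],[0.0625,-0.23,0,0,0,0,-1]]]'; python3 -m pendant '[[[0.009,-0.022,0,0,0,0,-1],[0.009,-0.022,0.04,0,0,0,-1],[0.009,-0.022,0.08,0,0,0,-1],[0.009,-0.022,0.105,0,0,0,-1],[0.009,-0.022,0.118,0,0,0,-1]]]'
python3 - <<'E'
from h import *
i=r.capture("side");a=r.capture("scene");print(r.get_state()["tcp_pos"])
for k,lo,hi in(("blue",(100,120,40),(125,255,255)),("green",(50,90,30),(85,255,255))): print(blobs(a,lo,hi,(285,190,445,310)))
a=cv2.resize(a[185:305,290:450],None,fx=2.5,fy=2.5,interpolation=2); b=cv2.resize(i[140:290,240:380],None,fx=2.7,fy=2.7,interpolation=2)
h=max(a.shape[0],b.shape[0]);f=lambda i:cv2.copyMakeBorder(i,0,h-i.shape[0],0,0,0)
cv2.imwrite("pics/s3.png",np.hstack([f(a),f(b)])[:,:,::-1])
E
```

```text
time_s: 5.0
tcp_pos: [0.5495, 0.2432, 0.3936]
eef_rot: [180.0, 0.1, 8.6]
contact_force: [1.2, 0.1, 0.3]
gripper_width: 0.0002
gripper_force: 0.0
time_s: 5.5
tcp_pos: [0.5544, 0.2639, 0.2728]
eef_rot: [179.8, 0.3, 8.6]
contact_force: [0.3, -0.0, -0.2]
gripper_width: 0.0004
gripper_force: 0.0
[0.55489397 0.26419964 0.2742344 ]
[(269, array([308.8, 239.2]), array([296, 234,  27,  12])), (204, array([312.6, 253.9]), array([297, 248,  26,  13]))]
[(271, array([362.6, 259.1]), array([351, 247,  24,  25])), (190, array([361. , 273.8]), array([350, 260,  24,  27]))]
```

View pics/s3.png

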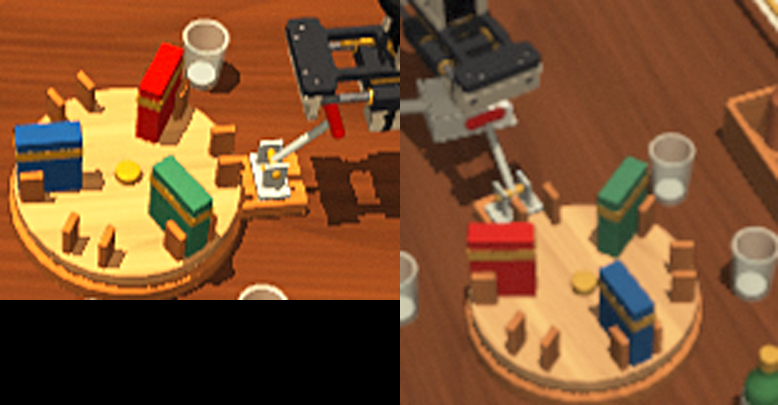

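The slot now faces the latch, and the fingers stand just outside the red bar at scene (423,233). Push inward along tool +y.

```bash
for i in 1; do python3 -m pendant '[[[0,0.013,0,0,0,0,-1],[0,0.026,0,0,0,0,-1],[0,0.036,0,0,0,0,-1],[0,0.046,0,0,0,0,-1],[0,0.056,0,0,0,0,-1]]]'; done; python3 -m pendant '[[[0,0.01,0,0,0,0,-1],[0,0.02,0,0,0,0,-1],[0,0.03,0,0,0,0,-1],[0,0.037,0,0,0,0,-1],[0,0.042,0,0,0,0,-1]]]'
```

```text
time_s: 6.1
tcp_pos: [0.565, 0.2097, 0.2799]
eef_rot: [-179.8, -0.4, 8.6]
contact_force: [0.2, 3.9, 5.0]
gripper_width: 0.0006
gripper_force: 2.4
time_s: 6.6
tcp_pos: [0.5698, 0.1667, 0.2762]
eef_rot: [180.0, 0.1, 8.6]
contact_force: [0.4, 0.2, -0.1]
gripper_width: 0.0004
gripper_force: 0.0
```

Force has dropped to zero, so it has probably snapped. Back off outward, rise, and look.

```bash
python3 -m pendant '[[[0,-0.02,0,0,0,0,-1],[0,-0.04,-0.03,0,0,0,-1],[0,-0.07,-0.06,0,0,0,-1],[0,-0.1,-0.09,0,0,0,-1],[0,-0.13,-0.12,0,0,0,-1]]]'; python3 -m pendant '[[[0,-0.02,0,0,0,0,-1],[0,-0.04,0,0,0,0,-1],[0,-0.05,0,0,0,0,-1],[0,-0.05,0,0,0,0,-1],[0,-0.05,0,0,0,0,-1]]]'
python3 - <<'E'
from h import *
i=r.capture("side");a=r.capture("scene");s=r.get_state();print(s["time_s"],s["tcp_pos"])
for n,im,B in(("a",a,(330,215,445,260)),("b",i,(265,175,330,235))): print(blobs(im,(0,220,120),(4,255,255),B),blobs(im,(0,190,100),(6,255,255),B))
b=cv2.resize(i[110:320,200:400],None,fx=1.95,fy=1.95,interpolation=2);a=cv2.resize(a[175:345,250:450],None,fx=2,fy=2,interpolation=2)
h=max(a.shape[0],b.shape[0]);f=lambda i:cv2.copyMakeBorder(i,0,h-i.shape[0],0,0,0)
cv2.imwrite("pics/s4.png",np.hstack([f(a),f(b)])[:,:,::-1])
E
```

```text
time_s: 7.1
tcp_pos: [0.5501, 0.2971, 0.3975]
eef_rot: [180.0, 0.1, 8.6]
contact_force: [0.9, 1.0, -0.3]
gripper_width: 0.0004
gripper_force: 0.0
time_s: 7.6
tcp_pos: [0.543, 0.3455, 0.3954]
eef_rot: [179.9, 0.1, 8.6]
contact_force: [0.8, -0.6, 0.9]
gripper_width: 0.0002
gripper_force: 0.0
7.7 [0.54321356 0.34505921 0.39604198]
[(92, array([351.1, 218.9]), array([346, 215,  13,  10])), (97, array([348.6, 234.2]), array([345, 228,   9,  14])), (62, array([367.6, 248.7]), array([365, 242,   6,  15]))] [(100, array([351.3, 218.9]), array([346, 215,  13,  10])), (157, array([351.2, 232.2]), array([344, 217,  18,  25])), (68, array([367.6, 249. ]), array([365, 242,   7,  15]))]
[] [(299, array([280.6, 226.5]), array([265, 222,  38,  11]))]
```

View pics/s4.png

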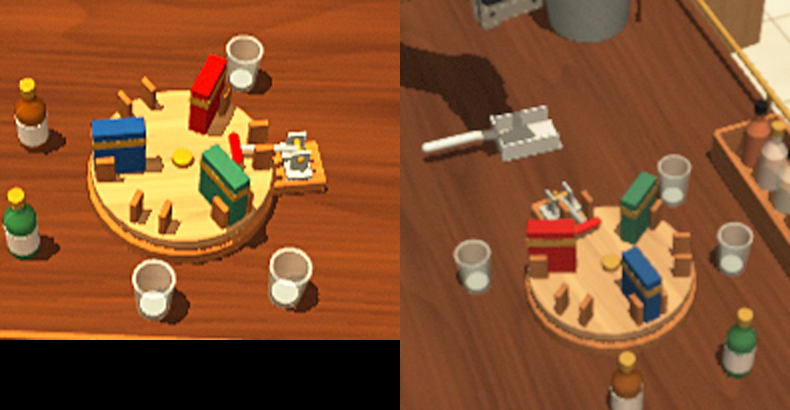

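The bar lies inward, at scene (368,249), between the cheeks, and everything else is still standing. I'll check its height against the locked pose.

```bash
python3 - <<'E'
from h import *
a=r.camera_params("scene");b=r.camera_params("side")
C=np.array([.5891,.0364]);d=np.array([-.1495,.9888])
print("locked expected",proj(a,[*(C+.061*d),.063]))
X=tri(a,(367.6,248.8),b,(200+(588-400)/1.95,110+227/1.95));print(X,(X[:2]-C)@d)
for t in (1.6,1.8,1.9): print(t,proj(a,[*(C+(.135-.075*np.sin(t-.7))*d),.05+.075*np.cos(t-.7)]))
E
```

```text
locked expected [367.31214275 248.33641032]
[0.58058823 0.09615364 0.05972772] 0.060356909679313384
1.6 [375.25701062 239.00684914]
1.8 [371.19472109 242.64207284]
1.9 [369.59879299 244.54101283]
```

It matches the locked pose: 60 mm high and 60 mm from the axis, against 63 and 61 expected. Handing in.

```bash
python3 -c "
from plant import r
print(r.close_job())"
```

```text
the job is handed in; nothing more can be done
None
```

Job handed in at about 7.7 s: I turned the carousel until an empty slot faced the latch (within about 0.5°), the lever snapped down and locked in it, the arm is clear, and the bystanders near the carousel are still standing in the last pictures, though the coasters and corkscrew were outside that view.

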